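# Prop and hold a tilted frame stub

## Robot

A 6-joint arm with a two-finger parallel gripper is mounted at the origin on the work surface. World frame = base frame: x ahead of the robot, y to its left, z up, the work surface at z = 0. Lengths are in mm, angles in rad, forces in N, time in s.
With the tool pointing down it reaches from about 325 to 900 mm from the base axis. Payload 6.1 kg.
Tool frame: the origin (TCP) lies on the front face of the gripper's body, between the roots of the fingers; the fingertips stand 70 mm ahead of it and the grasp point (between the pads) lies 51 mm ahead of it; y points along the fingers, x is the direction in which the jaws open and shut, and the axes are right-handed (so a half turn about y gives the same grasp; the last joint's range is limited). The gripper opens to 87 mm and grips with 3 to 60 N. Pads are 19 mm wide; open, the fingers measure 117 mm over their backs; the gripper's body (75 mm by 190 mm) begins 51 mm behind the grasp point.
Start: joints at [-1.422, 0.22, 1.526, -0, 1.395, -0.126], TCP at [169.59, -601.544, 292.238] pointing down, gripper open.
Joint ranges: [-2.98, 2.98], [-0.91, 2.08], [0.09, 2.57], [-1.24, 4.39], [0.2, 2.65], [-2.68, 2.68]. Speed limits (rad/s): [2.57, 2.57, 3.01, 3.14, 3.14, 3.14].

## Interface

Orientations are given as a rotation vector (axis times angle).
In Python, from rig import status, viewer, job gives the robot as it stands.
- The arm moves only by the tool carry_out, never from a script. Its argument "series" is a list of rows, each an object with "fingers": the opening, from -1 (shut) to 1 (fully open); "translation": the shift along the tool's x, y, z in mm, a list of three; "yaw": the turn about the tool's y in degrees. A call has 1 to 5 rows; each row is the pose to reach, as a shift and turn from the pose commanded when the call began, along the tool's axes at that moment; what a row does not reach only later rows make up. A row lasts 1/8 s, in which the tool goes at most 62.5 mm and 10.7 degrees, less where a joint would pass 70% of its speed; a pose out of reach is approached as far as the arm can. A call with a gripper value outside its range is refused whole. The fingers move at their own pace and stop on an object; "grip_force" is the grip in N (left out, the last holds). Time passes only in rows, so rows that repeat a pose let the fingers close. It gives the time, the measured TCP pose, the force and the opening at its end, in the units of the state.
- status.observe(): the state, without advancing time (a new reading comes with each control period).
- viewer.grab_frame(name): name is "scene" or "top" or "wrist"; returns the picture (480x640x3 uint8, red, green, blue); there is no depth.
- viewer.camera_info(name): a dict with "K" (3x3 intrinsics, pixels), "rvec" (rotation vector, rad) and "tvec" (3), from world to camera coordinates, as OpenCV has them. Camera axes: x right, y down, z forward; pixel columns grow to the right and rows downward; lengths in mm; the calibration is good to about 2 mm. A picture is of the moment at which its call begins: read the wrist's pose just before it. camera_info takes no time and is no camera call; for the wrist camera it gives the pose at the moment of the call.
- job.close_job(): hands the job in, once; it reports no verdict.
The state is a dict: "time_s": time; "qpos": joint angles; "joint_velocities": joint speeds; "joint_efforts": joint torques, N m; "tcp_pos": TCP position; "tcp_rot": TCP orientation; "force": force on the tool from outside, world axes, zero at the start; "moment": the same for the moment, N m; "gripper_width": finger opening in mm.
Only numpy, scipy, OpenCV 4.12 (cv2) and the standard library are available. Lean on these libraries where they do the work, as an engineer would, in place of code of your own. Each camera call takes 0.05 s, during which the arm holds its last target. There are 200 camera calls.

## Task

A pine frame stub leans back on its tilting stand and is to be braced by a workmate. First press the stand's cam lever all the way down to clamp the stand, then flip the steel kickstand on the frame's side over centre to its fully swung-out position in front, and last bring the frame upright and finish still holding it there with the gripper: it tips back if let go. Leave the hammer, screwdriver, glue bottle and offcut where they are.

Things in the scene. Friction and masses are not known exactly. Their poses are not given: they have to be found in the camera images.
- stand: Dark-stained base board fixed to the bench, 330 x 280 x 18 mm. Origin on the bench surface right under the frame's tilt hinge; x to the back of the stand (away from the robot, apart from its yaw), y to its left, z up. The board reaches x = -150 to 180 mm, y = +-140 mm. Two steel cheeks hold the hinge at y = +-99 mm, up to 48 mm high.
- frame (a joint): Tilt of the pine frame, rad: 0 upright, positive leans back (to the stand's +x). It starts at its rear stop, about 0.35; the front stop is at -0.05. Mass 0.55 to 0.9 kg, free hinge. It is heavier at the back: even upright it needs some 1 to 2 N towards the front at the top rail, or it tips back to its rear stop.
- tilt_hinge (a point): Middle of the tilt hinge, parallel to the stand's y, 26 mm above stand's origin. Origin of the frame's axes (z up the posts, x back). Frame: x = 0 to 36 mm; two posts 36 mm square, 200 mm tall, at y = +-72 mm; top rail 36 mm square between them, z = 164 to 200 mm; middle rail z = 60 to 105 mm with a 45 mm square beam stub sticking out backwards to x = 156 mm.
- rail_centre (a point): Centre of the frame's top rail, 18 mm below its top face, 18 mm behind its front face; z along the posts, x through the frame's 36 mm thickness towards the back (the direction to pinch it), y along the rail. In the frame's axes at (18, 0, 182) mm. It is free above, in front and behind.
- kickstand (a joint): Swing of the kickstand relative to the frame, rad: 0 folded up and back (0.15 further back than the posts), 2.346 fully swung out, foot in front just above the board. It turns forwards and down about kick_hinge. Gravity moves it: past vertical it falls forward to its stop and stays, short of that it falls back. Its angle back from vertical is frame + 0.15 - kickstand.
- kick_hinge (a point): Hinge of the kickstand, parallel to the stand's y, on the left (+y) outside of the frame, at (18, 125, 85) mm in the frame's axes; 29 mm of free gap lies between the kickstand bar and the left post (a thin axle bridges it at the hinge only).
- kick_foot (a point): Centre of the rubber ball foot (22 mm diameter) at the free end of the kickstand, a straight round steel bar, 12 mm diameter, 130 mm from hinge to foot centre, 0.12 kg.
- cam_lever (a joint): Angle of the cam lever, rad: 0 fully down, clamped, handle level and pointing to the front (the stand's -x); it starts raised by 0.5 to 0.75. Stiff hinge (0.08 N m), it stays where left. Hinge parallel to the stand's y at (-35, -45, 50) mm in the stand's axes, between two cheeks 60 mm high that reach from x = -55 to -15 mm.
- lever_end (a point): Free end of the cam lever, a flat steel bar 100 mm long from hinge to end, 22 mm wide and 12 mm thick; the point is at the middle of its thickness. Fully down it is 50 mm above the bench.
- hammer: Hammer lying on the bench, bystander, leave alone. Origin under its middle.
- chisel: Screwdriver lying on the bench, bystander, leave alone. Origin under its middle.
- glue: White glue bottle, 60 mm diameter, 160 mm tall, bystander, leave alone. Origin at the centre of its underside.
- offcut: Pine offcut 120 x 60 x 45 mm lying on the bench, bystander, leave alone. Origin at the centre of its underside.

How it is judged (in metres and radians):
On the way, in this order (a step that is already met when the one before it is completed fails the run):
1. the cam lever is pressed down (value of joint cam_lever below 0.1 rad), for 0.2 s.
2. the kickstand is flipped over centre to its stop in front, the lever still down (value of joint cam_lever below 0.1 rad and value of joint kickstand above 2.2 rad), for 0.2 s.
3. the frame is brought upright and held by the fingers (all of step 2 and value of joint frame between -0.06 and 0.06 rad and contact force between the fingers and frame above 0.5 N), for 0.2 s.
At the end, for the whole second after the job is handed in: The cam lever is down (under 0.1 rad), the kickstand is fully swung out (over 2.2 rad), and the frame is upright within 0.06 rad and still, held there by the gripper's fingers (contact force over 0.5 N) (all of step 3 and velocity of joint frame between -0.05 and 0.05 rad/s); the arm keeps its last pose, push and grip.
It fails at once if the hammer is moved by more than 30 mm (distance of hammer from where it was at the start of the episode above 0.03 m).
It fails at once if the screwdriver is moved by more than 30 mm (distance of chisel from where it was at the start of the episode above 0.03 m).
It fails at once if the glue bottle is moved by more than 30 mm (distance of glue from where it was at the start of the episode above 0.03 m).
It fails at once if the pine offcut is moved by more than 30 mm (distance of offcut from where it was at the start of the episode above 0.03 m).
It also fails if it takes over 58 s, if anything falls off the work surface, if the arm or the gripper's body presses on something with over 40 N, if the wrist force passes 120 N, or if a joint passes its speed limit or range.

## Working session

There is one attempt and no reset: what is moved stays moved. The work goes in short steps, Python scripts to look and compute and a tool call to move; the robot and the scene stay as the last step left them, time stands still between calls to the robot, and variables do not carry over. Pictures are saved under pics/ and viewed, about 8 in all and at most 12, crops included, and the job is handed in when it is done.

Besides the shell and the picture viewer there is one more tool, called as name([rows], argument=value, ...), one row to a line, values as JSON. carry_out: Moves the arm, as the interface text tells. Its arguments: {"type":"object","properties":{"series":{"type":"array"},"grip_force":{"type":"number"}},"required":["series"]}

```bash
mkdir -p pics; ls; python3 - <<'E'
from rig import status, viewer
import cv2,json
print(status.observe())
for n in("scene","top"):
    cv2.imwrite(f"pics/{n}0.png",viewer.grab_frame(n)[:,:,::-1]); print(n,viewer.camera_info(n))
E
```

```text
pics
{'time_s': 0.0, 'qpos': array([-1.42212515e+00,  2.21218338e-01,  1.52760744e+00, -2.80065755e-06,
        1.39472062e+00, -1.26074720e-01]), 'joint_velocities': array([ 0.00070097,  0.00044267,  0.00086088,  0.00055445,  0.00041985,
       -0.00072353]), 'joint_efforts': array([-1.12889098e-03, -4.94616687e+01, -3.87368739e+01,  6.98869047e-02,
        5.70454972e-02, -1.51177992e-04]), 'tcp_pos': array([ 169.50147469, -601.06639128,  291.14390582]), 'tcp_rot': array([-1.32532713,  1.00541812, -1.00309062]), 'force': array([ 0.39955149, -1.30508135, -0.24323721]), 'moment': array([-0.03582693, -0.01337708, -0.02405516]), 'gripper_width': 87.20910369348734}
scene {'K': array([[453.80842695,   0.        , 316.76640007],
       [  0.        , 453.80842695, 244.81342322],
       [  0.        ,   0.        ,   1.        ]]), 'rvec': array([ 1.17763301,  2.32713518, -0.95601936]), 'tvec': array([ 322.81551074, -201.49667436, 1519.64948779])}
top {'K': array([[444.42917564,   0.        , 316.85663832],
       [  0.        , 444.42917564, 237.0512076 ],
       [  0.        ,   0.        ,   1.        ]]), 'rvec': array([ 2.1615753 , -2.12937294,  0.15161036]), 'tvec': array([ -32.94046778,  559.77609513, 1233.38081786])}
```

View pics/scene0.png

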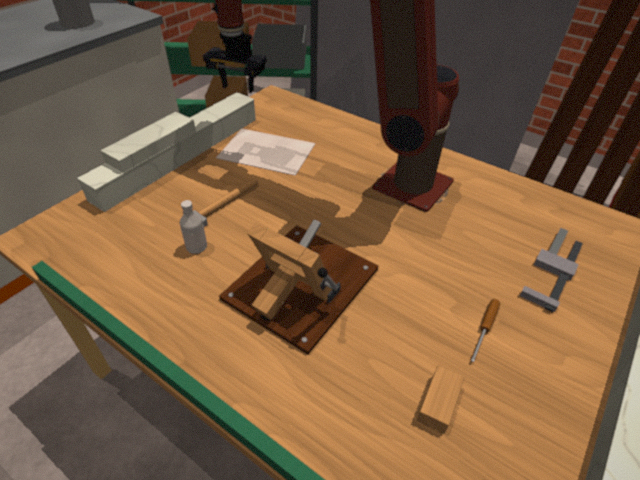

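View pics/top0.png

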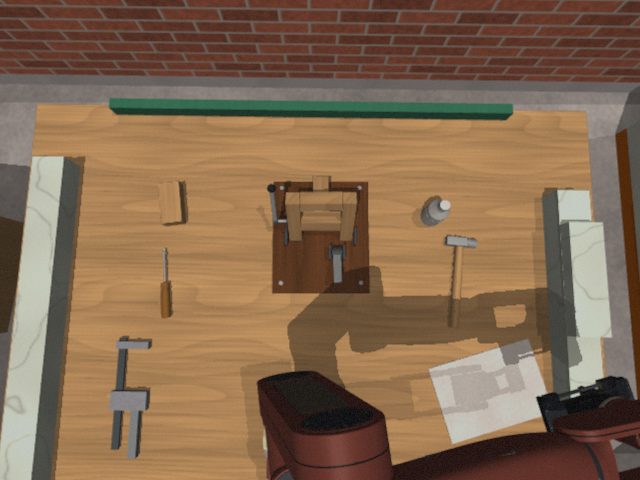

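```bash
python3 - <<'E'
from rig import status
import numpy as np
from scipy.spatial.transform import Rotation as R
print(R.from_rotvec(status.observe()['tcp_rot']).as_matrix().round(3))
E
```

```text
[[ 0.271 -0.     0.962]
 [-0.962  0.002  0.271]
 [-0.002 -1.     0.   ]]
```

The top view shows the stand with bolts near (281,188), (360,188), (281,283) and (364,283). The lever ends at (338,281) and the kick foot is at (272,188). The hammer and glue are to the right, and the screwdriver and offcut to the left. All are clear of the stand.

```bash
cat > h.py <<'E'
import numpy as np,cv2
from scipy.spatial.transform import Rotation as R
from rig import status,viewer
def ray(n,uv):
    c=viewer.camera_info(n);Rm=R.from_rotvec(c['rvec']).as_matrix()
    d=Rm.T@np.linalg.solve(c['K'],[uv[0],uv[1],1.]); return -Rm.T@c['tvec'],d/np.linalg.norm(d)
def onz(n,uv,z):
    o,d=ray(n,uv);return o+d*(z-o[2])/d[2]
E
python3 - <<'E'
from h import *
im=cv2.imread("pics/top0.png");x0,y0=250,160
c=im[y0:310,x0:390]
hsv=cv2.cvtColor(c,cv2.COLOR_BGR2HSV)
for p in[(281,188),(360,188),(281,283),(364,283)]:
    a=im[p[1]-7:p[1]+8,p[0]-7:p[0]+8].astype(int); m=((a[:,:,0]>85)&(a.max(2)-a.min(2)<50)).astype(np.uint8)
    M=cv2.moments(m,True)
    if M['m00']: uv=(p[0]-7+M['m10']/M['m00'],p[1]-7+M['m01']/M['m00']);print(p,M['m00'],np.round(uv,1),onz("top",uv,18).round(1))
m=((hsv[:,:,2]<95)&(hsv[:,:,1]>90)).astype(np.uint8)
m=cv2.morphologyEx(m,cv2.MORPH_OPEN,np.ones((3,3)))
cs=max(cv2.findContours(m,0,2)[0],key=cv2.contourArea)
r=cv2.boxPoints(cv2.minAreaRect(cs))+[x0,y0]
for q in r: print(q,onz("top",q,18).round(1))
cv2.imwrite("pics/crop.png",cv2.resize(im[165:305,255:385],None,fx=4.2,fy=4.2,interpolation=2))
E
```

```text
(281, 188) 15.0 [281.4 187.4] [710.6  82.9  18. ]
(360, 188) 13.0 [359.4 187.4] [ 714.  -148.2   18. ]
(281, 283) 16.0 [280.5 282.5] [429.9  78.   18. ]
(364, 283) 6.0 [360.5 282. ] [ 434.8 -151.8   18. ]
[273. 223.] [603.1 104.7  18. ]
[341. 223.] [606.1 -94.5  18. ]
[341. 292.] [405.4 -96.   18. ]
[273. 292.] [402.5  98.8  18. ]
```

View pics/crop.png

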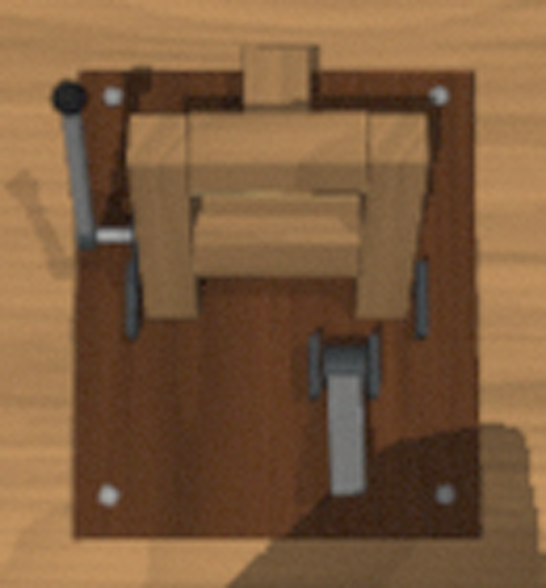

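carry_out([
  {"fingers":-1,"translation":[-43,0,40],"yaw":-9},
  {"fingers":-1,"translation":[-85,0,80],"yaw":-18},
  {"fingers":-1,"translation":[-128,0,120],"yaw":-27},
  {"fingers":-1,"translation":[-170,0,160],"yaw":-36},
  {"fingers":-1,"translation":[-213,0,200],"yaw":-45},
], grip_force=10)

```text
time_s: 0.72
tcp_pos: [304.7, -340.4, 291.9]
tcp_rot: [-1.534, 0.397, -0.396]
force: [1.5, -0.4, 0.5]
gripper_width: 44.4
```

```bash
cat >> h.py <<'E'
O=np.array([556.7,-35.6,0]);YAW=.017;RS=R.from_euler('z',YAW).as_matrix()
def W(p): return O+RS@np.array(p,float)
def S(p): return RS.T@(np.array(p)-O)
def go(p):  # stand-frame fingertip target -> translation, yaw
    s=status.observe();T=R.from_rotvec(s['tcp_rot']).as_matrix()
    tgt=W(p)+[0,0,70]
    print('t',round(s['time_s'],2),'tip(stand)',S(s['tcp_pos']-[0,0,70]).round(1),'F',s['force'].round(1),'w',round(s['gripper_width'],1))
    print('move',(T.T@(tgt-s['tcp_pos'])).round(1),'yaw',round(np.degrees(np.arctan2(T[1,0],T[0,0])-YAW)*-1,1)*-1 if 0 else round(np.degrees(np.arctan2(T[1,0],T[0,0])-YAW),1))
E
python3 - <<'E'
from h import *
for uv,z in(((271.4,188.1),213.8),): print(S(onz("top",uv,z)).round(1))
o,d=ray("top",(255+348/4.2,165+493/4.2)); o=S(o);d=RS.T@d; print("lever end",(o+d*(-45-o[1])/d[1]).round(), (o+d*(106-o[2])/d[2]).round())
for u in(188,367): print(S(onz("top",(255+u/4.2,165+191/4.2),26+200*.9394)).round(1)) # rail top front corners
go((-118,-45,140))
E
```

```text
[103.1 124.7 213.8]
lever end [-129.  -45.  108.] [-129.  -45.  106.]
[ 45.6  53.3 213.9]
[ 45.4 -53.  213.9]
t 0.72 tip(stand) [-257.1 -300.5  221.9] F [ 1.5 -0.4  0.5] w 44.4
move [ -7.   82.  290.8] yaw -30.0
```

carry_out([
  {"fingers":-1,"translation":[-1,10,59],"yaw":-8},
  {"fingers":-1,"translation":[-2,25,118],"yaw":-16},
  {"fingers":-1,"translation":[-3,45,177],"yaw":-24},
  {"fingers":-1,"translation":[-4,65,235],"yaw":-30},
  {"fingers":-1,"translation":[-4,82,291],"yaw":-30},
])

```text
time_s: 1.35
tcp_pos: [443.3, -84.4, 209.4]
tcp_rot: [-1.571, -0.011, 0.011]
force: [0.6, -0.1, 1.7]
gripper_width: 2.0
```

```bash
python3 - <<'E'
from h import *
go((-114,-45,57))
E
```

```text
t 1.35 tip(stand) [-114.2  -46.9  139.4] F [ 0.6 -0.1  1.7] w 2.0
move [ 0.2 82.4  1.9] yaw -0.2
```

carry_out([
  {"fingers":-1,"translation":[0,25,1],"yaw":0},
  {"fingers":-1,"translation":[0,45,1],"yaw":0},
  {"fingers":-1,"translation":[0,62,1],"yaw":0},
  {"fingers":-1,"translation":[0,74,1],"yaw":0},
  {"fingers":-1,"translation":[0,81,1],"yaw":0},
])

```text
time_s: 1.98
tcp_pos: [442.6, -85.3, 128.6]
tcp_rot: [-1.57, -0.009, 0.011]
force: [-0.8, 0.9, 1.1]
gripper_width: 0.1
```

carry_out([
  {"fingers":-1,"translation":[0,1,0],"yaw":0},
  {"fingers":-1,"translation":[0,2,0],"yaw":0},
  {"fingers":-1,"translation":[0,2,0],"yaw":0},
])

```text
time_s: 2.35
tcp_pos: [443.3, -85.6, 127.7]
tcp_rot: [-1.571, -0.011, 0.009]
force: [-0.4, 1.1, -0.7]
gripper_width: 0.4
```

```bash
python3 - <<'E'
from h import *
go((-114,-45,57))
E
```

```text
t 2.35 tip(stand) [-114.2  -48.1   57.7] F [-0.4  1.1 -0.7] w 0.4
move [0.2 0.7 3.1] yaw -0.2
```

carry_out([
  {"fingers":-1,"translation":[0,1,1],"yaw":0},
  {"fingers":-1,"translation":[0,2,1],"yaw":0},
  {"fingers":-1,"translation":[0,2,1],"yaw":0},
])

```text
time_s: 2.72
tcp_pos: [443.4, -84.5, 125.9]
tcp_rot: [-1.571, -0.011, 0.01]
force: [-1.2, 0.0, 6.4]
gripper_width: 0.8
```

```bash
python3 - <<'E'
from h import *
im=viewer.grab_frame("top")[:,:,::-1]; sc=viewer.grab_frame("scene")[:,:,::-1]
r=lambda a:cv2.resize(a,(400,450),interpolation=2)
cv2.imwrite("pics/c1.png",np.hstack([r(im[165:305,255:380]),r(sc[190:350,215:385])]))
go((-114,-45,57))
E
```

```text
t 2.83 tip(stand) [-114.2  -47.    55.9] F [-1.5  0.8  5.2] w 0.5
move [ 0.2 -1.1  2. ] yaw -0.2
```

View pics/c1.png

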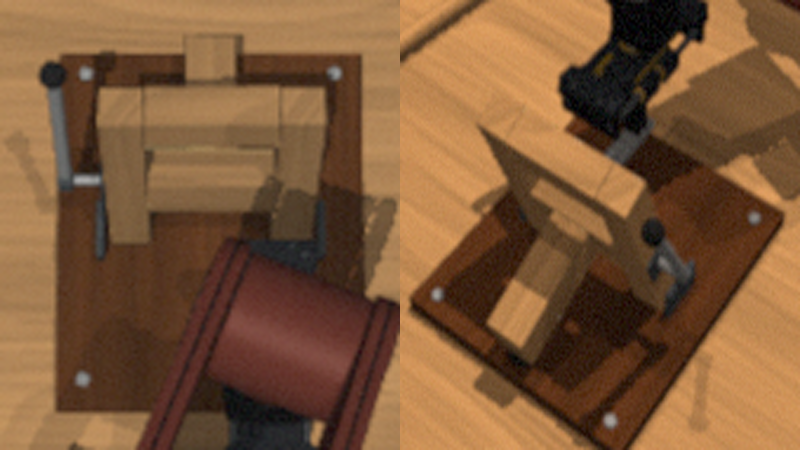

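Pictures and the reading agree: the tip is at z≈56 with 5–6 N of contact force, so the lever is level. Next I retreat and go behind the kickstand.

carry_out([
  {"fingers":-1,"translation":[0,-45,0],"yaw":0},
  {"fingers":-1,"translation":[0,-100,0],"yaw":0},
  {"fingers":-1,"translation":[0,-160,0],"yaw":0},
  {"fingers":-1,"translation":[0,-215,0],"yaw":0},
  {"fingers":-1,"translation":[0,-215,0],"yaw":0},
])

```text
time_s: 3.45
tcp_pos: [445.0, -85.1, 345.7]
tcp_rot: [-1.574, -0.018, 0.003]
force: [0.9, 0.3, -0.6]
gripper_width: 0.6
```

```bash
python3 - <<'E'
from h import *
go((155,125,265))
E
```

```text
t 3.45 tip(stand) [-112.5  -47.5  275.7] F [ 0.9  0.3 -0.6] w 0.6
move [266.8  12.6 173.6] yaw -0.2
```

carry_out([
  {"fingers":-1,"translation":[53,0,34],"yaw":0},
  {"fingers":-1,"translation":[106,0,68],"yaw":0},
  {"fingers":-1,"translation":[160,0,104],"yaw":0},
  {"fingers":-1,"translation":[214,5,139],"yaw":0},
  {"fingers":-1,"translation":[267,10,173],"yaw":0},
])

```text
time_s: 4.08
tcp_pos: [703.8, 90.0, 328.5]
tcp_rot: [-1.571, -0.009, 0.012]
force: [1.1, -0.3, 1.1]
gripper_width: 0.4
```

```bash
python3 - <<'E'
from h import *
go((155,125,190))
E
```

```text
t 4.08 tip(stand) [149.2 123.1 258.5] F [ 1.1 -0.3  1.1] w 0.4
move [ 5.9 68.5  1.9] yaw -0.2
```

carry_out([
  {"fingers":-1,"translation":[5,23,2],"yaw":0},
  {"fingers":-1,"translation":[5,46,2],"yaw":0},
  {"fingers":-1,"translation":[5,69,2],"yaw":0},
  {"fingers":-1,"translation":[0,69,2],"yaw":0},
])

```text
time_s: 4.58
tcp_pos: [700.0, 90.0, 257.0]
tcp_rot: [-1.571, -0.004, 0.016]
force: [0.5, 0.8, -0.2]
gripper_width: 0.4
```

carry_out([
  {"fingers":-1,"translation":[-20,0,0],"yaw":0},
  {"fingers":-1,"translation":[-40,0,0],"yaw":0},
  {"fingers":-1,"translation":[-60,0,0],"yaw":0},
  {"fingers":-1,"translation":[-80,0,0],"yaw":0},
])

```text
time_s: 5.08
tcp_pos: [621.7, 89.2, 263.0]
tcp_rot: [-1.571, -0.011, 0.008]
force: [0.4, 0.4, 0.1]
gripper_width: 0.5
```

carry_out([
  {"fingers":-1,"translation":[-15,0,0],"yaw":0},
  {"fingers":-1,"translation":[-30,0,0],"yaw":0},
  {"fingers":-1,"translation":[-35,0,0],"yaw":0},
  {"fingers":-1,"translation":[-35,0,0],"yaw":0},
  {"fingers":-1,"translation":[-35,0,0],"yaw":0},
])

```text
time_s: 5.7
tcp_pos: [588.0, 89.1, 262.0]
tcp_rot: [-1.571, -0.011, 0.01]
force: [-0.7, 0.5, -0.5]
gripper_width: 0.4
```

```bash
python3 - <<'E'
from h import *
im=viewer.grab_frame("top")[:,:,::-1]; sc=viewer.grab_frame("scene")[:,:,::-1]
r=lambda a:cv2.resize(a,(400,450),interpolation=2)
cv2.imwrite("pics/c2.png",np.hstack([r(im[165:305,245:370]),r(sc[190:350,215:385])]))
go((45,125,260))
E
```

```text
t 5.8 tip(stand) [ 33.4 124.2 191.7] F [ 0.2  1.1 -0.3] w 0.5
move [ 11.6 -68.3   0.9] yaw -0.2
```

View pics/c2.png

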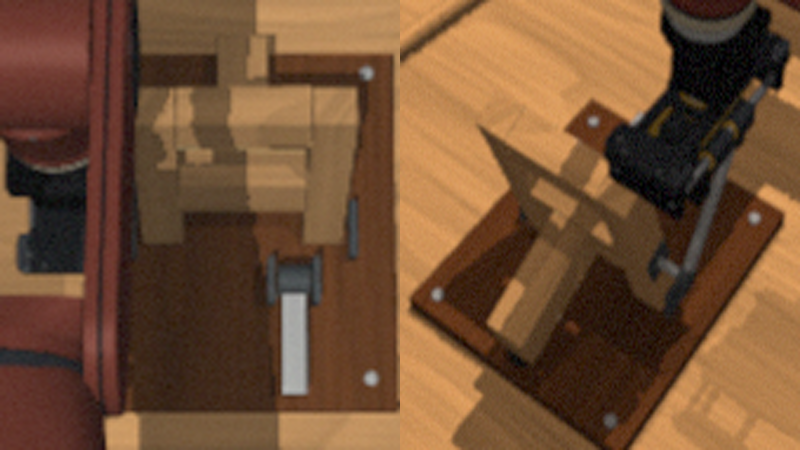

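The lever is still level. The bar now points forwards of its hinge, from (675,275) to (725,170). I lift off and check where it came to rest.

carry_out([
  {"fingers":-1,"translation":[0,-30,0],"yaw":0},
  {"fingers":-1,"translation":[0,-75,0],"yaw":0},
  {"fingers":0,"translation":[30,-80,-60],"yaw":0},
  {"fingers":0.6,"translation":[32,-80,-122],"yaw":0},
  {"fingers":1,"translation":[32,-80,-122],"yaw":0},
])

```text
time_s: 6.42
tcp_pos: [621.7, -36.5, 341.3]
tcp_rot: [-1.572, -0.006, 0.007]
force: [-0.1, 1.1, -0.1]
gripper_width: 22.6
```

```bash
python3 - <<'E'
from h import *
im=viewer.grab_frame("top")[:,:,::-1]; sc=viewer.grab_frame("scene")[:,:,::-1]
r=lambda a:cv2.resize(a,(400,450),interpolation=2)
cv2.imwrite("pics/c3.png",np.hstack([r(im[165:305,245:370]),r(sc[190:350,215:385])]))
c=viewer.camera_info("scene")
for k in(2.346,1.8,1.2):
    a=.5-k; p=W((46+130*np.sin(a),125,99.7+130*np.cos(a)))
    uv=cv2.projectPoints(p,c['rvec'],c['tvec'],c['K'],None)[0].ravel(); print(k,((uv-[215,190])*[400/170,450/160]+[400,0]).round())
go((68,0,190))
E
```

```text
2.346 [746. 219.]
1.8 [752. 164.]
1.2 [736. 138.]
t 6.53 tip(stand) [ 64.7   1.2 271.2] F [ 1.   0.5 -0.2] w 30.6
move [ 3.4 81.2 -1.3] yaw -0.4
```

View pics/c3.png

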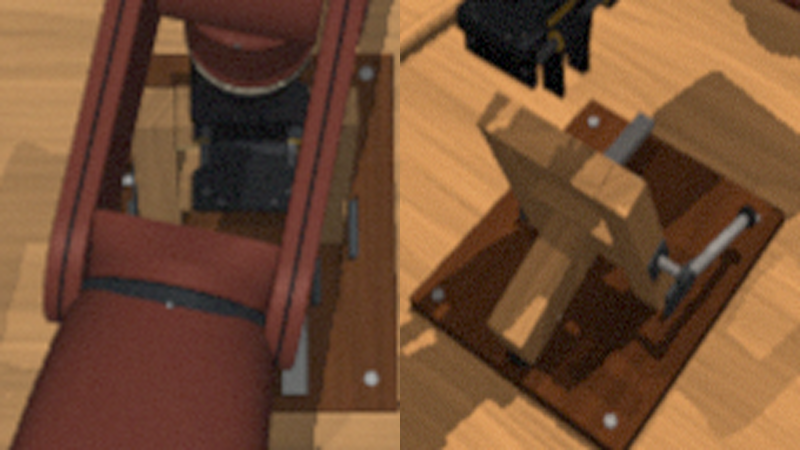

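The foot is at (752,216). The fully swung-out position projects to (746,219), so the kickstand is at its stop. Now I open the gripper fully and straddle the rail.

carry_out([
  {"fingers":1,"translation":[16,0,-1],"yaw":0},
  {"fingers":1,"translation":[16,0,-1],"yaw":0},
  {"fingers":1,"translation":[16,0,-1],"yaw":0},
  {"fingers":1,"translation":[16,0,-1],"yaw":0},
  {"fingers":1,"translation":[16,0,-1],"yaw":0},
])

```text
time_s: 7.15
tcp_pos: [637.0, -32.9, 341.8]
tcp_rot: [-1.571, -0.011, 0.01]
force: [-0.9, 0.6, -0.3]
gripper_width: 80.7
```

carry_out([
  {"fingers":1,"translation":[0,20,0],"yaw":0},
  {"fingers":1,"translation":[0,40,0],"yaw":0},
  {"fingers":1,"translation":[0,60,0],"yaw":0},
  {"fingers":1,"translation":[0,80,0],"yaw":0},
  {"fingers":1,"translation":[0,80,0],"yaw":0},
])

```text
time_s: 7.78
tcp_pos: [635.9, -33.0, 258.5]
tcp_rot: [-1.57, -0.006, 0.014]
force: [-0.1, -0.8, 0.3]
gripper_width: 87.2
```

```bash
python3 - <<'E'
from h import *
go((18,0,190))
E
```

```text
t 7.78 tip(stand) [ 79.3   1.3 188.5] F [-0.1 -0.8  0.3] w 87.2
move [-61.3  -1.2  -1.5] yaw -0.2
```

carry_out([
  {"fingers":0.26,"translation":[0,0,0],"yaw":0},
  {"fingers":0.26,"translation":[0,0,0],"yaw":0},
  {"fingers":0.26,"translation":[0,0,0],"yaw":0},
  {"fingers":0.26,"translation":[0,0,0],"yaw":0},
  {"fingers":0.26,"translation":[-3,0,0],"yaw":0},
], grip_force=15)

```text
time_s: 8.4
tcp_pos: [634.3, -33.2, 261.9]
tcp_rot: [-1.571, -0.01, 0.01]
force: [-0.5, -0.3, 0.2]
gripper_width: 56.0
```

carry_out([
  {"fingers":0.26,"translation":[-6,0,0],"yaw":0},
  {"fingers":0.26,"translation":[-13,0,0],"yaw":0},
  {"fingers":0.26,"translation":[-20,0,0],"yaw":0},
  {"fingers":0.26,"translation":[-27,0,0],"yaw":0},
  {"fingers":0.26,"translation":[-34,0,0],"yaw":0},
])

```text
time_s: 9.02
tcp_pos: [599.6, -33.6, 261.7]
tcp_rot: [-1.571, -0.01, 0.01]
force: [3.0, -0.6, 0.9]
gripper_width: 55.4
```

```bash
python3 - <<'E'
from h import *
go((18,0,190))
E
```

```text
t 9.03 tip(stand) [ 42.9   1.2 191.7] F [ 3.  -0.6  0.9] w 55.4
move [-24.9   1.7  -1.3] yaw -0.2
```

The 3 N force shows the rear finger is pushing the rail. I continue to upright and pinch.

carry_out([
  {"fingers":0.26,"translation":[-6,0,0],"yaw":0},
  {"fingers":0.26,"translation":[-12,1,0],"yaw":0},
  {"fingers":0.26,"translation":[-18,1,0],"yaw":0},
  {"fingers":0.26,"translation":[-22,1,0],"yaw":0},
  {"fingers":0.26,"translation":[-25,1,0],"yaw":0},
])

```text
time_s: 9.65
tcp_pos: [575.0, -33.9, 260.7]
tcp_rot: [-1.571, -0.01, 0.01]
force: [1.0, 0.1, 1.4]
gripper_width: 54.9
```

carry_out([
  {"fingers":0.1,"translation":[0,0,0],"yaw":0},
  {"fingers":0.0,"translation":[0,0,0],"yaw":0},
  {"fingers":-0.1,"translation":[0,0,0],"yaw":0},
  {"fingers":-0.5,"translation":[0,0,0],"yaw":0},
  {"fingers":-1,"translation":[0,0,0],"yaw":0},
], grip_force=15)

```text
time_s: 10.28
tcp_pos: [575.2, -34.0, 260.7]
tcp_rot: [-1.571, -0.01, 0.011]
force: [1.0, 0.1, 2.0]
gripper_width: 36.2
```

carry_out([
  {"fingers":-1,"translation":[0,0,0],"yaw":0},
  {"fingers":-1,"translation":[0,0,0],"yaw":0},
  {"fingers":-1,"translation":[0,0,0],"yaw":0},
  {"fingers":-1,"translation":[0,0,0],"yaw":0},
  {"fingers":-1,"translation":[0,0,0],"yaw":0},
])

```text
time_s: 10.9
tcp_pos: [575.2, -34.0, 260.7]
tcp_rot: [-1.571, -0.01, 0.01]
force: [0.7, -1.0, 2.2]
gripper_width: 36.1
```

```bash
python3 - <<'E'
from h import *
im=viewer.grab_frame("top")[:,:,::-1]; sc=viewer.grab_frame("scene")[:,:,::-1].copy()
c=viewer.camera_info("scene")
# predicted upright outline: left post outer rear/front edges, foot, lever end
P=[W(p) for p in[(36,90,226),(36,90,131),(36,-90,226),(156,22,131),(18+130*np.sin(-2.196),125,111+130*np.cos(2.196)),(-135,-45,50)]]
uv=cv2.projectPoints(np.array(P),c['rvec'],c['tvec'],c['K'],None)[0].reshape(-1,2)
r=lambda a:cv2.resize(a,(400,450),interpolation=2)
b=r(sc[190:350,215:385])
for q in (uv-[215,190])*[400/170,450/160]: cv2.circle(b,tuple(int(v) for v in q),4,(0,255,0),1)
cv2.imwrite("pics/c4.png",np.hstack([r(im[165:305,245:370]),b]))
go((18,0,190))
E
```

```text
t 11.0 tip(stand) [ 18.6   1.3 190.7] F [ 1.1 -0.4  1.8] w 36.3
move [-0.5  0.7 -1.3] yaw -0.2
```

View pics/c4.png

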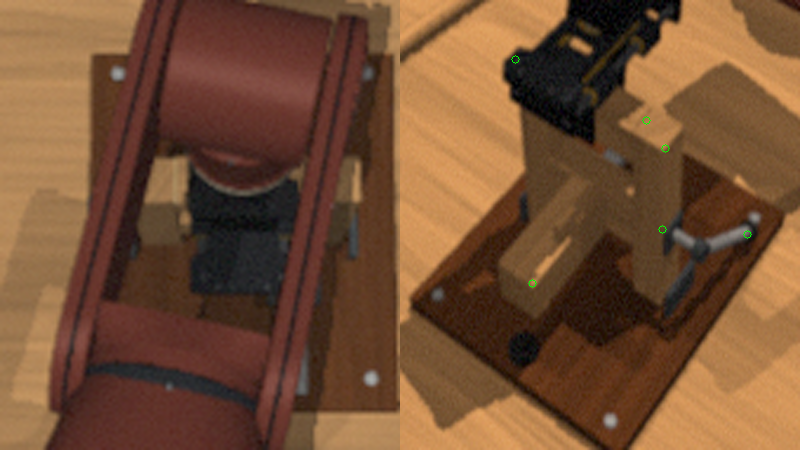

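The upright predictions fall on the post corner (665,148), the stub end (532,283) and the foot (747,234). The jaws lie flush on the rail at 36.2 mm. I hand in.

```bash
python3 - <<'E'
from rig import status,job
print(job.close_job()); s=status.observe(); print(s['time_s'],s['tcp_pos'].round(1),s['gripper_width'],s['force'].round(1))
E
```

```text
the job is handed in; nothing more can be done
None
the job is handed in; nothing more can be done
```

I handed the job in at about 11 s of the allowed 58 s, with the frame upright and held in the gripper. The system gave no verdict.

What I did, in order:
1. **Cam lever:** I pressed it down with the shut fingertips. The tips ended at 56 mm, the lever's top face when level, with 5–6 N of contact force.
2. **Kickstand:** I pushed it over centre from behind. With the frame still leaning, the foot was within a few pixels of where full swing-out should put it.
3. **Frame:** I brought it upright with the rear finger and pinched the top rail at 15 N.

**Last checks:**
- **Frame:** The jaws closed to 36.2 mm, flush on the 36 mm rail. The grip centre was 0.6 mm from the upright position, or about 0.003 rad.
- **Picture:** The post corner, stub end and foot matched an upright frame. The dark foot was hard to see against the board, so I placed it mainly by where the bar ends.
- **Lever:** It was level in the picture after the flip and was not touched again; the arm partly hides it in the last one.
- **Bystanders:** The arm never went near the hammer, screwdriver, glue bottle or offcut, but I did not measure them again.

No check failed. The state readout after handing in was refused, so the last readings are from just before.

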